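Show the notched sample plate to the label reader

TASK

A blue glass colour-sample plate stands on edge in the wooden slot block; a small square notch in one of its upper corners marks the frosted end, which carries the paper label on one face. Take the plate from above by its blue part, never touching the frosted end with the fingers, lift it out and present it label up to the label reader: label centred in front of the lens and about 13 cm from it, labelled face square to the lens, notched long edge still uppermost. Finish while still holding it there in the air, with nothing else carrying it; do not touch the reader, and leave the jar, the crucible and the charcoal block where they are.

Things in the scene. Friction and masses are not known exactly. Their poses are not given: they have to be found in the camera images.
- plate: Glass plate 120 (x) x 8 (y) x 50 (z) mm, 0.11 kg, loose, on edge in the rack's slot; heading varies widely. Origin: middle of its underside; z to the upper, notched long edge (starts up); x to the frosted end; y out of the labelled face. Blue for x = -60 to +24 mm, pale frosted end +24 to +60. Mass centre x = +3. Seen from the labelled side with the notched edge up, the frosted end is on the left.
- frosted_end: Pale frosted end of the plate, x = +24 to +60 mm in the plate's frame, rigid with the plate; same origin and axes as the plate. The notch is in its upper outer corner. Fingers must not touch it.
- label (a point): Centre of the white paper label (26 x 28 mm with black and red bars, only on one face of the frosted end), on the labelled face, in the plate's frame at x = +43, y = +4, z = +19 mm. The other face has no label.
- notch (a point): Middle of the square corner notch, 10 mm wide and 12 mm deep, cut out of the frosted end's upper corner: x = +54, z = +44 mm in the plate's frame.
- rack: Wooden slot block, fixed, 140 (x) x 56 (y) x 26 mm high; origin at the centre of its underside on the bench, z up. Slot along x, 12 mm wide, its floor 8 mm above the bench, end stops 126 mm apart. The plate stands loose in it, centred, with the same heading; 32 mm of the plate show above the block.
- reader: Label reader, fixed: grey base 80 x 110 x 12 mm, 22 mm round aluminium post, grey tilted head; 0.38 m high. Origin at the centre of the base's underside on the bench, z up; its -x side looks roughly towards the robot (yaw within 0.25 rad). The lens front is at x = -30, z = +300 mm in this frame.
- lens_head: Reader's head, 56 x 64 x 70 mm, with round black lens in a white ring. Origin: centre of the lens front; z = viewing direction, 45 degrees down and towards the robot; x 45 degrees up and towards the robot; y level. Show the label at z = +130 mm. In the right pose the plate's y runs against this z, its z along this x, its x against this y.
- jar: Bystander: glass jar with black lid, 60 mm diameter, 68 mm high, loose; origin under its centre.
- crucible: Bystander: small round crucible dish, 84 mm wide, 36 mm high, loose; origin under its centre.
- charcoal: Bystander: black charcoal soldering block, 66 x 96 x 32 mm, loose; origin under its centre.

How it is judged:
On the way:
1. the plate is lifted well clear of the rack (height (world z) of plate above 0.08 m), for 0.2 s.
At the end, for the whole second after the job is handed in: Held still in the air by the fingers alone (over 1 N): label centre within 20 mm of the lens axis each way and 105 to 155 mm from the lens; labelled face up, square to the lens within 0.21 rad; long side level across the lens within 0.21 rad, notched edge uppermost (x of label in the frame of lens_head between -0.02 and 0.02 m and y of label in the frame of lens_head between -0.02 and 0.02 m and z of label in the frame of lens_head between 0.105 and 0.155 m and angle between the y axis of plate and the z axis of lens_head, either way round below 0.21 rad and angle between the x axis of plate and the y axis of lens_head, either way round below 0.21 rad and angle between plate's own y axis and vertical below 1.2 rad and angle between plate's own z axis and vertical below 1.2 rad and height (world z) of plate above 0.08 m and linear speed of plate below 0.03 m/s and angular speed of plate below 0.3 rad/s and contact force between plate and the fingers above 1 N and contact force between plate and reader below 0.1 N and contact force between plate and rack below 0.1 N); the arm keeps its last pose, push and grip.
It fails at once if the fingers touch the frosted end (contact force between the fingers and frosted_end above 0.5 N).
It fails at once if the reader is touched (contact force between reader and anything else above 1 N).
It fails at once if the jar, the crucible or the charcoal block is moved by more than 20 mm (distance of any of jar, crucible, charcoal from where it was at the start of the episode above 0.02 m).
It also fails if it takes over 32 s, if anything falls off the work surface, if the arm or the gripper's body presses on something with over 40 N, if the wrist force passes 120 N, or if a joint passes its speed limit or range.

ROBOT

A 6-joint arm with a two-finger parallel gripper is mounted at the origin on the work surface; the furniture and walls round the work are solid. World frame = base frame: x ahead of the robot, y to its left, z up, the work surface at z = 0. Lengths are in m, angles in rad, forces in N, time in s.
With the tool pointing down it reaches from about 0.35 to 0.875 m from the base axis. Payload 15.5 kg.
Tool frame: the origin (TCP) lies at the very end of the fingers, on their centre line; the grasp point (between the pads) lies 19 mm behind it; z points along the fingers, y is the line along which they close (so a half turn about z gives the same grasp; the last joint's range is limited). The gripper opens to 85 mm and grips with 20 to 120 N. Pads are 22 mm wide; open, the fingers measure 114 mm over their backs; the gripper's body (76 mm by 85 mm) begins 54 mm behind the grasp point. The pads swing forward as they close: fully open they stand 13 mm farther back than shut.
Start: joints at [1.167, 0.494, 1.345, -0, 1.302, -0.096], TCP at [0.19, 0.595, 0.231] pointing down, gripper open.
Joint ranges: [-2.91, 2.91], [-0.82, 2.16], [0.22, 2.67], [-1.22, 4.37], [0.12, 2.79], [-3.08, 3.08]. Speed limits (rad/s): [1.89, 1.89, 2.57, 3.01, 3.01, 3.01].

INTERFACE

Orientations are given as a unit quaternion [w, x, y, z].
In Python, from bench import read_state, capture, finish_job gives the robot as it stands.
- The arm moves only by the tool drive_tool, never from a script. Its argument "commands" is a list of rows, each a list of 6 numbers: the shift along the tool's x, y, z in units of 25 mm (1.0 is 25 mm), then the turn, a rotation vector about the tool's x, y, z in units of 6 degrees (1.0 is 6 degrees). A call has 1 to 12 rows; each row shifts and turns the commanded pose from where the row before left it, along the tool's axes as they then stand; what a row does not reach is not made up. A row lasts 1/12 s, in which the tool goes at most 41.7 mm and 7.16 degrees, less where a joint would pass 70% of its speed; a pose out of reach is approached as far as the arm can. A call is refused whole if a number of a shift passes 1 or a number of a turn 1, either way. A call with a gripper value outside its range is refused whole. "hand" is the opening, from 0 (shut) to 1 (fully open), set as the call begins (left out, the last holds). The fingers move at their own pace and stop on an object; the grip force is fixed at half the most. Time passes only in rows, so rows that do not move let the fingers close. It gives the time, the measured TCP pose, the force, the opening and the grip force at its end, in the units of the state.
- read_state(): the state, without advancing time (a new reading comes with each control period).
- capture(name): name is "scene" or "top"; returns a dict with "pixels" (400x640x3 uint8, blue, green, red), "range_z" (400x640 float32, m along the optical axis (not along the pixel's ray), 0 where there is no reading), "K" (3x3 intrinsics, pixels), "world_from_camera" (4x4, takes a point from camera to world coordinates). Camera axes: x right, y up, looking along -z (the intrinsics and any distortion apply to the point x, -y, -z); pixel columns grow to the right and rows downward; lengths in m; the calibration is good to about 2 mm. A picture is of the moment at which its call begins.
- finish_job(): hands the job in; it is judged then, once.
The state is a dict: "time_s": time; "qpos": joint angles; "qvel": joint speeds; "joint_torque": joint torques, N m; "position": TCP position; "tool_rot": TCP orientation; "force": force on the tool from outside, world axes, zero at the start; "wrist_torque": the same for the moment, N m; "opening": finger opening in m; "gripper_force": force on a finger pad.
Only numpy, scipy, OpenCV 4.12 (cv2) and the standard library are available. Lean on these libraries where they do the work, as an engineer would, in place of code of your own. Each camera call takes 0.05 s, during which the arm holds its last target. There are 200 camera calls.

## Working session

There is one attempt and no reset: what is moved stays moved. The work goes in short steps, Python scripts to look and compute and a tool call to move; the robot and the scene stay as the last step left them, time stands still between calls to the robot, and variables do not carry over. Pictures are saved under pics/ and viewed, at most 10 in all, crops included, and the job is handed in when it is done.

Besides the shell and the picture viewer there is one more tool, called after ">>>" by a JSON object that holds its "op" and its "data", one argument or row to a line. drive_tool: Moves the arm, as the interface text tells. Its arguments: {"type":"object","properties":{"commands":{"type":"array","items":{"type":"array","items":{"type":"number"}}},"hand":{"type":"number"}},"required":["commands"]}

```bash
mkdir -p pics; ls; python3 - <<'E'
from bench import *
import cv2,numpy as np
for n in("scene","top"):
    c=capture(n); cv2.imwrite(f"pics/{n}1.png",c["pixels"]); np.savez(f"{n}1.npz",**c)
    print(n,c["K"].round(1).tolist(),c["world_from_camera"].round(3).tolist(),[k for k in c])
print(read_state())
E
```

```text
pics
scene [[461.9, 0.0, 320.3], [0.0, 461.9, 200.5], [0.0, 0.0, 1.0]] [[0.651, 0.328, -0.685, -0.484], [-0.759, 0.275, -0.59, -0.84], [-0.005, 0.904, 0.428, 0.808], [0.0, 0.0, 0.0, 1.0]] ['pixels', 'range_z', 'K', 'world_from_camera']
top [[443.4, 0.0, 322.4], [0.0, 443.4, 205.6], [0.0, 0.0, 1.0]] [[-0.028, 0.997, -0.073, 0.431], [-0.999, -0.026, 0.018, 0.038], [0.016, 0.074, 0.997, 1.554], [0.0, 0.0, 0.0, 1.0]] ['pixels', 'range_z', 'K', 'world_from_camera']
{'time_s': 0.1, 'qpos': array([ 1.16649323e+00,  4.94113202e-01,  1.34607056e+00, -2.57818116e-05,
        1.30250255e+00, -9.54730599e-02]), 'qvel': array([-0.00044826, -0.00094795, -0.00068519,  0.00042223,  0.00120863,
       -0.00034204]), 'joint_torque': array([ 3.04312045e-03, -8.83588672e+01, -3.84566188e+01,  2.69291559e-04,
        4.98211593e-03,  6.90028992e-05]), 'position': array([0.18982501, 0.59513315, 0.23076429]), 'tool_rot': array([-1.23186391e-04,  1.53798697e-01,  9.88102050e-01, -5.32917440e-04]), 'force': array([ 0.14151929, -0.3151799 ,  0.74939802]), 'wrist_torque': array([-0.02424911,  0.07010467, -0.03021388]), 'gripper_force': 0.0, 'opening': 0.0857034742728286}
```

View pics/scene1.png

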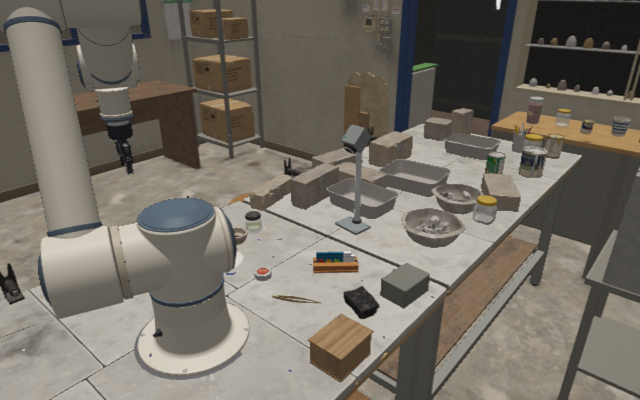

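View pics/top1.png

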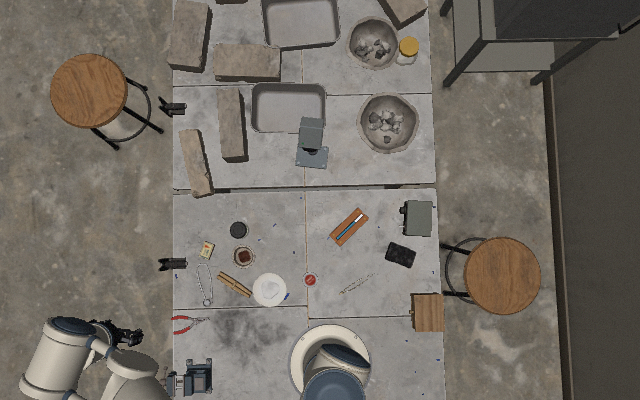

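The scene view shows the rack and plate at about (335,262), with blue on the left and the pale end on the right, and the reader at (355,180). The top view shows the rack at (349,227), the reader base at (311,157), and the charcoal at (400,255). I'll zoom in on the plate and reader.

```bash
python3 - <<'E'
import cv2,numpy as np
s=cv2.imread("pics/scene1.png");t=cv2.imread("pics/top1.png")
f=lambda im,x,y,w,h,k:cv2.resize(im[y:y+h,x:x+w],None,fx=k,fy=k,interpolation=cv2.INTER_CUBIC)
A=f(s,300,240,70,40,8)[:,:400+160];B=f(t,320,195,60,60,5);C=f(t,285,105,60,70,4);D=f(s,325,115,60,125,2)
o=np.zeros((600,800,3),np.uint8)
o[:320,:560]=A;o[:280,560:800]=C;o[320:600,:300]=B[:280];o[320:570,320:440]=D
cv2.imwrite("pics/crop1.png",o)
E
```

```text
(no output)
```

View pics/crop1.png

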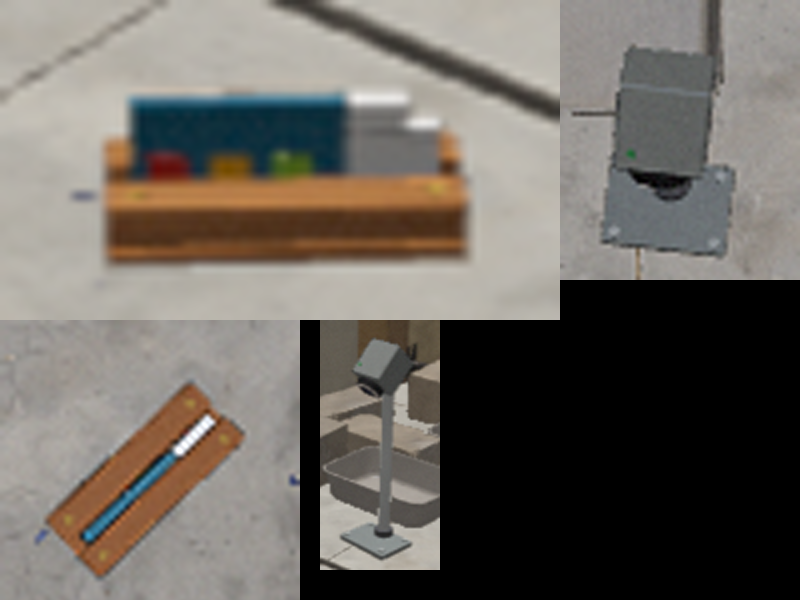

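The pale end with its notch is on the right as seen by the scene camera, and no label shows, so the labelled face looks away towards +x+y. I'll measure next.

```bash
cat > h.py <<'E'
import numpy as np,cv2
def load(n): return dict(np.load(n))
def cloud(c):
    h,w=c["range_z"].shape;v,u=np.mgrid[:h,:w];K=c["K"];z=c["range_z"].astype(float)
    P=np.stack([(u-K[0,2])/K[0,0]*z,-(v-K[1,2])/K[1,1]*z,-z],-1)
    T=c["world_from_camera"];return P@T[:3,:3].T+T[:3,3]
def onplane(c,uv,zz):
    K=c["K"];T=c["world_from_camera"];uv=np.atleast_2d(uv).astype(float)
    d=np.stack([(uv[:,0]-K[0,2])/K[0,0],-(uv[:,1]-K[1,2])/K[1,1],-np.ones(len(uv))],-1)@T[:3,:3].T
    s=(zz-T[2,3])/d[:,2];return T[:3,3]+d*s[:,None]
def proj(c,P):
    T=c["world_from_camera"];q=(np.atleast_2d(P)-T[:3,3])@T[:3,:3];K=c["K"]
    return np.stack([K[0,0]*q[:,0]/-q[:,2]+K[0,2],K[1,1]*-q[:,1]/-q[:,2]+K[1,2]],-1)
E
python3 - <<'E'
from h import *
np.set_printoptions(precision=4,suppress=True)
for n,(x,y,w,hh) in(("top1",(320,195,60,60)),("scene1",(300,240,70,40))):
    c=load(n+".npz");P=cloud(c);im=c["pixels"];hsv=cv2.cvtColor(im,cv2.COLOR_BGR2HSV)
    roi=np.zeros(im.shape[:2],bool);roi[y:y+hh,x:x+w]=1
    H,S,V=[hsv[...,i].astype(int) for i in range(3)]
    wood=roi&(H<20)&(S>110)&(P[...,2]>0.005); blue=roi&(H>90)&(H<115)&(S>120)&(V>60)
    white=roi&(V>225)&(S<40)
    for nm,m in(("wood",wood),("blue",blue),("white",white)):
        uv=np.argwhere(m)[:,::-1]
        print(n,nm,len(uv),"medz",np.percentile(P[m][:,2],[5,50,95]),"cloud mean",P[m].mean(0),uv.mean(0))
        if n=="top1":
            zz={"wood":.026,"blue":.058,"white":.058}[nm]
            Q=onplane(c,uv,zz)[:,:2].astype(np.float32);r=cv2.minAreaRect(Q);print("rect",np.array(r[0]),np.array(r[1]),r[2]);print(" pca",Q.mean(0),np.degrees(np.arctan2(*np.linalg.svd(Q-Q.mean(0))[2][0][::-1])) )
    if n=="scene1":
        m=(blue|white);uv=np.argwhere(m)[:,::-1];print("extent",uv.min(0),uv.max(0))
# triangulate plate ends from crops: top view (u,v) / scene (u,v) of top-edge ends + blue/white junction
t,s=load("top1.npz"),load("scene1.npz")
def tri(a,b):
    L=[]
    for c,p in((t,a),(s,b)):
        o=c["world_from_camera"][:3,3];d=onplane(c,p,0.)[0]-o;L.append((o,d/np.linalg.norm(d)))
    A=sum(np.eye(3)-np.outer(d,d) for o,d in L);B=sum((np.eye(3)-np.outer(d,d))@o for o,d in L);return np.linalg.solve(A,B)
print("tri blue end",tri((337.2,238.5),(316.2,251.9)),"junction",tri((355,221.7),(343.3,251.8)))
# reader
for c,n in((t,"top"),(s,"scene")):
    P=cloud(c);R=P.reshape(-1,3)
    m=(R[:,0]>.45)&(R[:,0]<.8)&(abs(R[:,1]-.06)<.1)&(R[:,2]>.2)&(R[:,2]<.45);H=R[m]
    print(n,"head",len(H),H.min(0),H.max(0))
    base=(abs(R[:,1]-.06)<.1)&(R[:,0]>.45)&(R[:,0]<.8)&(R[:,2]>.007)&(R[:,2]<.018)
    B=R[base];print("base",len(B),B.min(0),B.max(0))
    np.save(n+"_head.npy",H);np.save(n+"_base.npy",B)
    # RANSAC planes
    rng=np.random.default_rng(0);X=H
    for k in range(3):
        if len(X)<40:break
        best=None
        for _ in range(500):
            a=X[rng.choice(len(X),3,False)];nn=np.cross(a[1]-a[0],a[2]-a[0]);l=np.linalg.norm(nn)
            if l<1e-5:continue
            i=abs((X-a[0])@nn/l)<.002
            if best is None or i.sum()>best.sum():best=i
        Y=X[best];nn=np.linalg.svd(Y-Y.mean(0))[2][2];print(" plane",len(Y),nn,Y.mean(0));X=X[~best]
E
```

```text
top1 wood 488 medz [0.0154 0.025  0.031 ] cloud mean [ 0.4688 -0.0771  0.0307] [348.4324 226.4508]
rect [ 0.4693 -0.0775] [0.0532 0.1379] 41.7232551574707
 pca [ 0.469  -0.0776] 132.28119
top1 blue 51 medz [0.05   0.0568 0.0619] cloud mean [ 0.457  -0.0645  0.0565] [345.3725 229.8627]
rect [ 0.4565 -0.0649] [0.0071 0.0789] 43.25166702270508
 pca [ 0.4569 -0.0644] 131.87569
top1 white 21 medz [0.0439 0.0562 0.0631] cloud mean [ 0.4971 -0.11    0.0539] [358.3333 217.6667]
rect [ 0.4966 -0.1093] [0.0048 0.0312] 43.24584197998047
 pca [ 0.4969 -0.1096] 133.23842
scene1 wood 451 medz [0.0064 0.0214 0.0274] cloud mean [ 0.4434 -0.0974  0.0261] [334.7339 265.8359]
scene1 blue 79 medz [0.0313 0.0538 0.0585] cloud mean [ 0.455  -0.0702  0.0489] [330.3038 254.8101]
scene1 white 7 medz [0.0498 0.058  0.06  ] cloud mean [ 0.4894 -0.1093  0.0568] [347.2857 252.4286]
extent [317 252] [352 260]
tri blue end [ 0.4286 -0.0359  0.0582] junction [ 0.4837 -0.098   0.0572]
top head 765 [0.6768 0.0077 0.3018] [0.7721 0.0793 0.3812]
base 556 [ 0.4514 -0.037   0.007 ] [0.7865 0.1572 0.018 ]
 plane 345 [-0.7124  0.1009  0.6945] [0.708  0.0461 0.3548]
 plane 202 [ 0.6976 -0.1003  0.7095] [0.7491 0.0386 0.3599]
 plane 86 [-0.7217  0.0983  0.6852] [0.7055 0.0437 0.3477]
scene head 743 [0.6727 0.0023 0.2002] [0.7569 0.0787 0.3779]
base 315 [ 0.6688 -0.0175  0.0071] [0.7999 0.1233 0.0176]
 plane 161 [ 0.7255 -0.1317 -0.6755] [0.7035 0.0422 0.3491]
 plane 150 [-0.1603 -0.9871  0.0015] [0.7189 0.0114 0.3341]
 plane 71 [-0.7888 -0.6129 -0.0454] [0.7317 0.0339 0.2651]
```

```bash
python3 - <<'E'
from h import *
np.set_printoptions(precision=4,suppress=True)
yaw=-.15;rx=np.array([np.cos(yaw),np.sin(yaw),0]);ry=np.array([-rx[1],rx[0],0]);k=.5**.5
ez=np.array([-k*rx[0],-k*rx[1],-k]);ex=np.array([-k*rx[0],-k*rx[1],k]);ey=np.cross(ez,ex)
print("ex ey ez",ex,ey,ez)
A=np.array([ex,ey,[0,0,1]]);L0=None
p1=np.array([.708,.0461,.3548]);p2=np.array([.7491,.0386,.3599]);p3=np.array([.7189,.0114,.3341])
sgn=np.sign(ey@(p3-p1))
L=np.linalg.solve(A,[ex@p1-.028,ey@p3-sgn*.032,.300]);print("L",L,"origin",L+.03*rx,"back->lens along z",ez@(L-p2))
for n in("top","scene"):
    H=np.load(n+"_head.npy");q=(H-L);q=q[H[:,2]>.3];print(n,np.percentile(q@ex,[1,99]),np.percentile(q@ey,[1,99]),np.percentile(q@ez,[1,99]))
    B=np.load(n+"_base.npy")-(L+.03*rx);a,b=B@rx,B@ry;m=(abs(a)<.07)&(abs(b)<.08)
    print(" base",np.percentile(a[m],[2,98]),np.percentile(b[m],[2,98]))
# base corners from crop in top (near corners, z=.012) ; crop origin (560,0), 4x, roi (285,105)
t=load("top1.npz")
C=onplane(t,[[285+(602-560)/4,105+241/4],[285+(728-560)/4,105+254/4],[285+(735-560)/4,105+170/4]],.012)
C-= L+.03*rx;print("base corners in reader frame",C@rx,C@ry)
E
```

```text
ex ey ez [-0.6992  0.1057  0.7071] [0.1494 0.9888 0.    ] [-0.6992  0.1057 -0.7071]
L [0.6929 0.0477 0.3   ] origin [0.7225 0.0432 0.3   ] back->lens along z 0.08263341595605955
top [-0.0227  0.0321] [-0.0318  0.0311] [-0.0849 -0.0005]
 base [-0.0409  0.0358] [-0.0546  0.0534]
scene [-0.0229  0.0332] [-0.0366  0.0282] [-0.0806  0.0027]
 base [-0.0423  0.0334] [-0.0576  0.0524]
base corners in reader frame [-0.0419 -0.0396  0.0353] [ 0.0515 -0.0596 -0.0567]
```

```bash
cat >> h.py <<'E'
from scipy.spatial.transform import Rotation as Ro
def quat(q): return Ro.from_quat([q[1],q[2],q[3],q[0]])
def plan(p1,R1,n):
    """one row that, repeated n times, takes the tool to p1,R1"""
    from bench import read_state
    s=read_state();R0=quat(s["tool_rot"]);p0=np.array(s["position"])
    w=(R0.inv()*R1).as_rotvec()/n
    M=sum((R0*Ro.from_rotvec(k*w)).as_matrix() for k in range(n))
    sh=np.linalg.solve(M,np.array(p1)-p0)
    open("log.txt","a").write(repr([*s["qpos"],*p0,*s["tool_rot"]])+"\n")
    print("t",s["time_s"],"p",p0.round(4),"q",np.round(s["qpos"],3),"F",np.round(s["force"],1),"open",round(s["opening"],4),"grip",round(s["gripper_force"],1))
    print("dist",(np.array(p1)-p0).round(4),"row x",n,np.round(np.r_[sh/.025,np.degrees(w)/6],3).tolist())
X=np.array([.669,-.743,0]);C=np.array([.469,-.0785,0])   # plate heading, rack centre
Rg=Ro.from_matrix(np.c_[-X,[.743,.669,0],[0,0,-1]])
G=C-.008*X
E
python3 -c "
from h import *
plan(G+[0,0,.2],Rg,36)"
```

```text
t 0.1 p [0.1898 0.5951 0.2308] q [ 1.166  0.494  1.346 -0.     1.303 -0.095] F [ 0.1 -0.3  0.7] open 0.0857 grip 0.0
dist [ 0.2738 -0.6677 -0.0308] row x 36 [-0.662, -0.468, 0.034, -0.0, 0.0, 0.14]
```

>>> {"op": "drive_tool", "data": {
  "commands": [
    [-0.66,-0.47,0.03,0,0,0.14],
    [-0.66,-0.47,0.03,0,0,0.14],
    [-0.66,-0.47,0.03,0,0,0.14],
    [-0.66,-0.47,0.03,0,0,0.14],
    [-0.66,-0.47,0.03,0,0,0.14],
    [-0.66,-0.47,0.03,0,0,0.14],
    [-0.66,-0.47,0.03,0,0,0.14],
    [-0.66,-0.47,0.03,0,0,0.14],
    [-0.66,-0.47,0.03,0,0,0.14],
    [-0.66,-0.47,0.03,0,0,0.14],
    [-0.66,-0.47,0.03,0,0,0.14],
    [-0.66,-0.47,0.03,0,0,0.14]
  ],
  "hand": 1
}}

```text
time_s: 1.1
position: [0.3197, 0.3891, 0.2221]
tool_rot: [-0.0, 0.24, 0.971, -0.0]
force: [0.7, 0.4, -0.9]
opening: 0.0854
gripper_force: 0.0
```

>>> {"op": "drive_tool", "data": {
  "commands": [
    [-0.66,-0.47,0.03,0,0,0.14],
    [-0.66,-0.47,0.03,0,0,0.14],
    [-0.66,-0.47,0.03,0,0,0.14],
    [-0.66,-0.47,0.03,0,0,0.14],
    [-0.66,-0.47,0.03,0,0,0.14],
    [-0.66,-0.47,0.03,0,0,0.14],
    [-0.66,-0.47,0.03,0,0,0.14],
    [-0.66,-0.47,0.03,0,0,0.14],
    [-0.66,-0.47,0.03,0,0,0.14],
    [-0.66,-0.47,0.03,0,0,0.14],
    [-0.66,-0.47,0.03,0,0,0.14],
    [-0.66,-0.47,0.03,0,0,0.14]
  ]
}}

```text
time_s: 2.1
position: [0.411, 0.1643, 0.2131]
tool_rot: [-0.0, 0.325, 0.946, -0.0]
force: [1.9, -0.1, 1.2]
opening: 0.0852
gripper_force: 0.0
```

```bash
python3 -c "
from h import *
plan(G+[0,0,.15],Rg,12)"
```

```text
t 2.1 p [0.411  0.1643 0.2131] q [ 0.245  0.262  1.797  0.     1.082 -0.664] F [ 1.9 -0.1  1.2] open 0.0852 grip 0.0
dist [ 0.0526 -0.2368 -0.0631] row x 12 [-0.664, -0.464, 0.21, -0.0, -0.0, 0.14]
```

>>> {"op": "drive_tool", "data": {
  "commands": [
    [-0.66,-0.46,0.2,0,0,0.14],
    [-0.66,-0.46,0.2,0,0,0.14],
    [-0.66,-0.46,0.2,0,0,0.14],
    [-0.66,-0.46,0.2,0,0,0.14],
    [-0.66,-0.46,0.2,0,0,0.14],
    [-0.66,-0.46,0.2,0,0,0.14],
    [-0.66,-0.46,0.2,0,0,0.14],
    [-0.66,-0.46,0.2,0,0,0.14],
    [-0.66,-0.46,0.2,0,0,0.14],
    [-0.66,-0.46,0.2,0,0,0.14],
    [-0.5,-0.35,0.1,0,0,0.1],
    [0,0,0,0,0,0]
  ]
}}

```text
time_s: 3.1
position: [0.4604, -0.0474, 0.1602]
tool_rot: [-0.0, 0.399, 0.917, -0.0]
force: [-0.8, -0.5, -0.9]
opening: 0.0852
gripper_force: 0.0
```

```bash
python3 - <<'E'
from h import *
from bench import *
plan(G+[0,0,.033],Rg,6)
for n in("scene","top"):
    c=capture(n); np.savez(f"{n}2.npz",**c);cv2.imwrite(f"pics/{n}2.png",c["pixels"])
s,t=[cv2.imread(f"pics/{n}2.png") for n in("scene","top")]
o=np.zeros((400,800,3),np.uint8)
o[:]=np.hstack([cv2.resize(s[200:300,285:385],(400,400),interpolation=2),cv2.resize(t[175:275,300:400],(400,400),interpolation=2)])
cv2.imwrite("pics/c2.png",o)
E
```

```text
t 3.1 p [ 0.4604 -0.0474  0.1602] q [-2.310e-01  3.660e-01  1.821e+00 -1.000e-03  9.550e-01 -9.820e-01] F [-0.8 -0.5 -0.9] open 0.0852 grip 0.0
dist [ 0.0032 -0.0251 -0.1272] row x 6 [-0.138, -0.097, 0.848, -0.001, -0.0, 0.028]
```

View pics/c2.png

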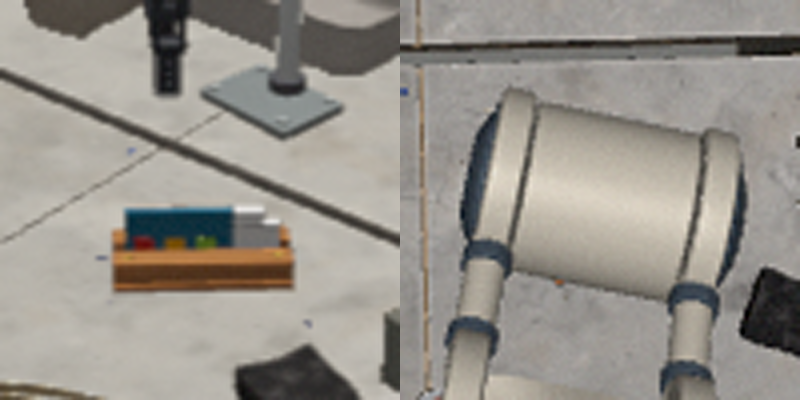

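The plate is still at about (x125–280, y210–250) in the left crop, and the gripper is above and behind it. Now I'll descend.

>>> {"op": "drive_tool", "data": {
  "commands": [
    [-0.41,-0.29,0.6,0,0,0.08],
    [-0.42,-0.29,0.8,0,0,0.08],
    [0,0,0.8,0,0,0.01],
    [0,0,0.8,0,0,0],
    [0,0,0.5,0,0,0],
    [0,0,0,0,0,0],
    [0,0,0,0,0,0]
  ]
}}

```text
time_s: 3.78
position: [0.4633, -0.0695, 0.0733]
tool_rot: [-0.001, 0.405, 0.914, -0.0]
force: [-0.4, -0.5, 0.2]
opening: 0.0853
gripper_force: 0.0
```

```bash
python3 - <<'E'
from h import *
plan(G+[0,0,.033],Rg,2)
from scipy.optimize import least_squares
D=np.array([eval(l) for l in open("log.txt")])
r=np.sqrt(D[:,6]**2+D[:,7]**2-.059**2)
f=lambda p:np.r_[p[0]*np.sin(D[:,1])+p[1]*np.sin(D[:,1]+D[:,2])-r, p[2]+p[0]*np.cos(D[:,1])+p[1]*np.cos(D[:,1]+D[:,2])-D[:,8]]
s=least_squares(f,[.45,.43,-.06]);print(s.x,abs(s.fun).max())
E
```

```text
t 3.7833 p [ 0.4633 -0.0695  0.0733] q [-0.277  0.522  1.892  0.     0.729 -1.013] F [-0.4 -0.5  0.2] open 0.0853 grip 0.0
dist [ 0.0003 -0.003  -0.0403] row x 2 [-0.05, -0.035, 0.805, -0.003, -0.006, 0.015]
[ 0.50672702  0.35566629 -0.10947519] 0.03872630164154911
```

>>> {"op": "drive_tool", "data": {
  "commands": [
    [-0.05,-0.03,0.8,0,0,0.01],
    [-0.05,-0.03,0.8,0,0,0.01],
    [0,0,0,0,0,0],
    [0,0,0,0,0,0]
  ]
}}

```text
time_s: 4.12
position: [0.4641, -0.0729, 0.0339]
tool_rot: [-0.0, 0.407, 0.914, -0.0]
force: [-0.2, -0.2, 1.1]
opening: 0.0859
gripper_force: 0.0
```

```bash
python3 - <<'E'
from h import *
from bench import *
plan(G+[0,0,.033],Rg,2)
from scipy.optimize import least_squares
D=np.array([eval(l) for l in open("log.txt")])
r=np.sqrt(D[:,6]**2+D[:,7]**2-.059**2)
f=lambda p:np.r_[p[4]+p[0]*np.sin(D[:,1])+p[1]*np.sin(D[:,1]+D[:,2]+p[3])-r, p[2]+p[0]*np.cos(D[:,1])+p[1]*np.cos(D[:,1]+D[:,2]+p[3])-D[:,8]]
s=least_squares(f,[.45,.43,-.06,0,0]);print(s.x,abs(s.fun).max())
c=capture("scene");s=c["pixels"];cv2.imwrite("pics/c3.png",cv2.resize(s[200:300,270:390],(720,600),interpolation=2))
E
```

```text
t 4.1167 p [ 0.4641 -0.0729  0.0339] q [-0.283  0.599  1.916  0.     0.628 -1.016] F [-0.2 -0.2  1.1] open 0.0859 grip 0.0
dist [-0.0005  0.0003 -0.0009] row x 2 [0.011, -0.003, 0.017, -0.002, -0.003, 0.002]
[ 5.95868293e-01  4.02001428e-01 -7.80328580e-02  2.97132519e-01
  1.05595251e-04] 0.00015965901749748213
```

View pics/c3.png

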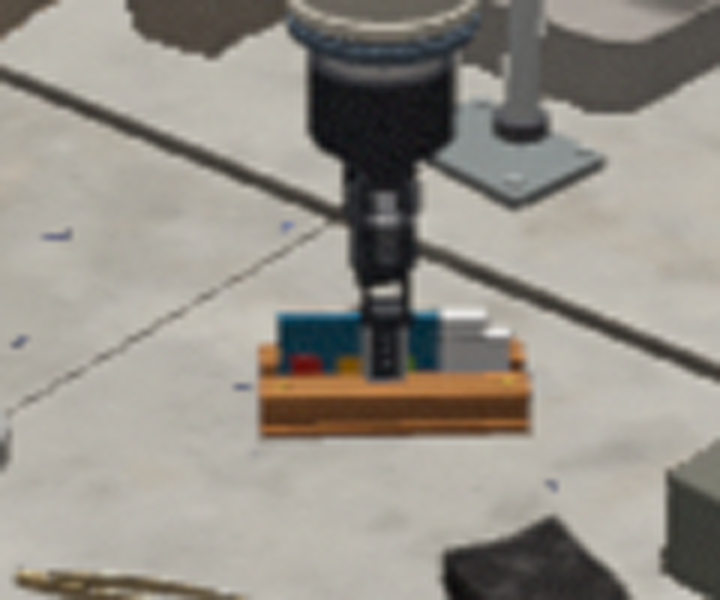

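The fingers are at x≈360–408 in the crop. The frosted end starts at x≈440, so they're clear and both sit over blue. Closing now.

>>> {"op": "drive_tool", "data": {
  "commands": [
    [0,0,0,0,0,0],
    [0,0,0,0,0,0],
    [0,0,0,0,0,0],
    [0,0,0,0,0,0],
    [0,0,0,0,0,0],
    [0,0,0,0,0,0],
    [0,0,0,0,0,0],
    [0,0,0,0,0,0]
  ],
  "hand": 0
}}

```text
time_s: 4.83
position: [0.4642, -0.0732, 0.0334]
tool_rot: [0.0, 0.407, 0.914, -0.0]
force: [-1.5, -0.5, 5.8]
opening: 0.0067
gripper_force: 59.8
```

>>> {"op": "drive_tool", "data": {
  "commands": [
    [0,0,-0.4,0,0,0],
    [0,0,-0.7,0,0,0],
    [0,0,-0.8,0,0,0],
    [0,0,-0.8,0,0,0],
    [0,0,-0.8,0,0,0],
    [0,0,-0.8,0,0,0],
    [0,0,-0.8,0,0,0],
    [0,0,-0.8,0,0,0],
    [0,0,-0.8,0,0,0],
    [0,0,-0.4,0,0,0],
    [0,0,0,0,0,0],
    [0,0,0,0,0,0]
  ]
}}

```text
time_s: 5.83
position: [0.4642, -0.0731, 0.2107]
tool_rot: [0.0, 0.407, 0.914, 0.0]
force: [0.7, 0.2, -1.2]
opening: 0.0066
gripper_force: 58.8
```

```bash
python3 - <<'E'
from h import *
from bench import *
cc=capture("scene");s=cc["pixels"];cv2.imwrite("pics/c4.png",cv2.resize(s[150:270,270:430],(800,600),interpolation=2))
# candidate final pose
yaw=-.15;rx=np.array([np.cos(yaw),np.sin(yaw),0]);k=.5**.5
ez=np.array([-k*rx[0],-k*rx[1],-k]);ex=ez*[1,1,-1];ey=np.cross(ez,ex);L=np.array([.691,.046,.300])
lab=L+.13*ez;R=np.c_[ey,-ez,-ex]
tcp=lab-np.c_[-ey,-ez,ex]@[.051,.004,-.006]   # TCP in plate: x-8,y0,z25; label 43,4,19
print("target",tcp,R.round(3).tolist())
plan(tcp,Ro.from_matrix(R),36)
# joint check for guesses of T: forearm roll q4, wrist q5
from scipy.optimize import least_squares
Ry=lambda a:Ro.from_euler('y',a);Rz=lambda a:Ro.from_euler('z',a)
def fk(q,T):
    base=Rz(q[0]);w=np.array([.5959*np.sin(q[1])+.402*np.sin(q[1]+q[2]+.2971),SG*.059,T-.078+.5959*np.cos(q[1])+.402*np.cos(q[1]+q[2]+.2971)])
    F=base*Ry(q[1]+q[2])*Rz(q[3])*Ry(q[4])*Rz(q[5]+np.pi/2*0)
    return base.apply(w)+F.apply([0,0,T]),F
D=np.array([eval(l) for l in open("log.txt")])
SG=1;p,F=fk(D[1,:6],.3);print("fk chk",p-D[1,6:9],(F.inv()*quat(D[1,9:])).as_rotvec())
off=F.inv()*quat(D[1,9:])
for T in(.22,.3,.38):
    def res(q):
        p,F=fk(q,T);return np.r_[(p-tcp)*5,((F*off).inv()*Ro.from_matrix(R)).as_rotvec()]
    for q4 in(-1,0,1,2):
        s=least_squares(res,[.1,.3,1.9,q4,.6,0],bounds=([-2.9,-.82,.22,-3.1,.01,-3.08],[2.9,2.16,2.67,4.37,2.79,3.08]));print(T,q4,s.x.round(2),s.cost.round(5))
E
```

```text
target [0.600738   0.11122095 0.20949033] [[0.149, 0.699, 0.699], [0.989, -0.106, -0.106], [0.0, 0.707, -0.707]]
t 5.8833 p [ 0.4638 -0.0731  0.2101] q [-0.284  0.303  1.743 -0.     1.096 -1.017] F [-0.2 -0.4 -1.2] open 0.0068 grip 58.9
dist [ 0.1369  0.1843 -0.0006] row x 36 [0.154, 0.206, 0.073, -0.195, -0.092, 0.222]
fk chk [ 1.79968721e-05 -6.14212214e-04  2.62315590e-05] [-2.80830128e-16 -3.50676387e-16  1.57079633e+00]
0.22 -1 [ 0.17  0.39  1.83 -0.96  0.27  1.17] 0.0
0.22 0 [ 0.17  0.39  1.83 -0.96  0.27  1.17] 0.0
0.22 1 [ 0.17  0.39  1.83 -0.96  0.27  1.17] 0.0
0.22 2 [ 0.17  0.39  1.83 -0.96  0.27  1.17] 0.0
0.3 -1 [ 0.21  0.38  1.97 -1.42  0.25  1.67] 0.0
0.3 0 [ 0.21  0.38  1.97 -1.42  0.25  1.67] 0.0
0.3 1 [ 0.21  0.38  1.97 -1.42  0.25  1.67] 0.0
0.3 2 [ 0.21  0.38  1.97 -1.42  0.25  1.67] 0.0
0.38 -1 [ 0.26  0.38  2.1  -1.86  0.3   2.17] 0.0
0.38 0 [ 0.26  0.38  2.1  -1.86  0.3   2.17] 0.0
0.38 1 [ 0.26  0.38  2.1  -1.86  0.3   2.17] 0.0
0.38 2 [ 0.26  0.38  2.1  -1.86  0.3   2.17] 0.0
```

View pics/c4.png

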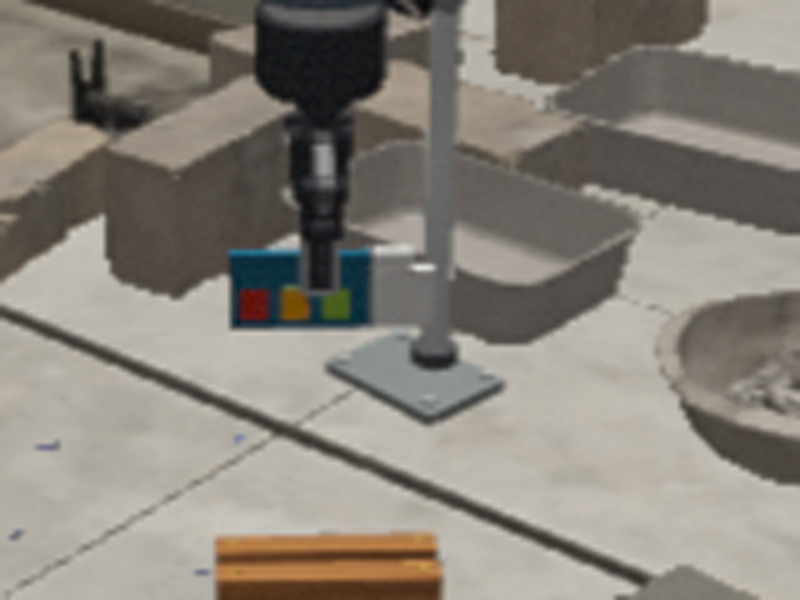

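The plate is gripped level by its blue part and is clear of the rack. I'll do the first third of the presenting motion, then calibrate the wrist model from it.

>>> {"op": "drive_tool", "data": {
  "commands": [
    [0.15,0.2,0.07,-0.2,-0.1,0.22],
    [0.15,0.2,0.07,-0.2,-0.1,0.22],
    [0.15,0.2,0.07,-0.2,-0.1,0.22],
    [0.15,0.2,0.07,-0.2,-0.1,0.22],
    [0.15,0.2,0.07,-0.2,-0.1,0.22],
    [0.15,0.2,0.07,-0.2,-0.1,0.22],
    [0.15,0.2,0.07,-0.2,-0.1,0.22],
    [0.15,0.2,0.07,-0.2,-0.1,0.22],
    [0.15,0.2,0.07,-0.2,-0.1,0.22],
    [0.15,0.2,0.07,-0.2,-0.1,0.22],
    [0,0,0,0,0,0]
  ]
}}

```text
time_s: 6.8
position: [0.4829, -0.0124, 0.1953]
tool_rot: [0.089, 0.506, 0.854, 0.074]
force: [0.5, -0.4, -1.8]
opening: 0.0068
gripper_force: 58.8
```

```bash
cat > k.py <<'E'
from h import *
from scipy.optimize import least_squares
Ry=lambda a:Ro.from_euler('y',a);Rz=lambda a:Ro.from_euler('z',a)
yaw=-.15;rx=np.array([np.cos(yaw),np.sin(yaw),0]);k=.5**.5
ez=np.array([-k*rx[0],-k*rx[1],-k]);ex=ez*[1,1,-1];ey=np.cross(ez,ex);L=np.array([.691,.046,.300])
def target(dist=.13,tilt=(0,0,0)):
    lab=L+dist*ez;Rp=Ro.from_rotvec(tilt)*Ro.from_matrix(np.c_[-ey,-ez,ex])
    return lab-Rp.apply([.051,.004,-.006]),Rp*Ro.from_matrix(np.diag([-1.,1,-1]))
def fk(q,P):
    T,s4,e=P; base=Rz(q[0]);a=q[1]+q[2]+.2971
    w=np.array([.5959*np.sin(q[1])+.402*np.sin(a),.059-e,T-.078+.5959*np.cos(q[1])+.402*np.cos(a)])
    F=base*Ry(q[1]+q[2])*Rz(s4*q[3])
    w=base.apply(w)+F.apply([0,e,0]);F=F*Ry(q[4])*Rz(q[5]+np.pi/2)
    return w+F.apply([0,0,T]),F
E
python3 - <<'E'
from k import *
p1,R1=target();plan(p1,R1,24)
D=np.array([eval(l) for l in open("log.txt")])
for s4 in(1,-1):
    def f(v):
        o=[]
        for d in D[1:]:
            p,F=fk(d[:6],(v[0],s4,v[1]));o+=[*(p-d[6:9])*5,*(F.inv()*quat(d[9:])).as_rotvec()]
        return o
    s=least_squares(f,[.3,0]);print(s4,s.x,abs(s.fun).max());P=(s.x[0],s4,s.x[1])
    if abs(s.fun).max()<.02:
        for d in(.11,.13,.15):
          for tl in(0,.1):
            p1,R1=target(d,tl*ey)
            r=lambda q:np.r_[(fk(q,P)[0]-p1)*5,(fk(q,P)[1].inv()*R1).as_rotvec()]
            for q4 in(-1,1,):
                t=least_squares(r,[.1,.3,1.9,q4,.6,0],bounds=([-2.9,-.82,.22,-1.22,.12,-3.08],[2.9,2.16,2.67,4.37,2.79,3.08]));print(d,tl,t.x.round(2),t.cost.round(6))
E
```

```text
t 6.8 p [ 0.4829 -0.0124  0.1953] q [-0.207  0.254  1.909  0.119  0.764 -0.785] F [ 0.5 -0.4 -1.8] open 0.0068 grip 58.8
dist [0.1179 0.1236 0.0142] row x 24 [0.168, 0.226, 0.081, -0.208, -0.098, 0.241]
1 [ 0.33732281 -0.00218305] 0.0030842206966730235
0.11 0 [ 0.21  0.35  1.97 -1.22  0.26  1.48] 0.000435
0.11 0 [ 0.21  0.35  1.97 -1.22  0.26  1.48] 0.000435
0.11 0.1 [ 0.2   0.35  1.92 -0.78  0.31  1.03] 0.0
0.11 0.1 [ 0.2   0.35  1.92 -0.78  0.31  1.03] 0.0
0.13 0 [ 0.22  0.36  1.99 -1.22  0.26  1.49] 0.001595
0.13 0 [ 0.22  0.36  1.99 -1.22  0.26  1.49] 0.001595
0.13 0.1 [ 0.21  0.36  1.96 -0.93  0.28  1.19] 0.0
0.13 0.1 [ 0.21  0.36  1.96 -0.93  0.28  1.19] 0.0
0.15 0 [ 0.23  0.37  2.01 -1.22  0.26  1.5 ] 0.003511
0.15 0 [ 0.23  0.37  2.01 -1.22  0.26  1.5 ] 0.003511
0.15 0.1 [ 0.22  0.37  2.01 -1.12  0.26  1.4 ] 0.0
0.15 0.1 [ 0.22  0.37  2.01 -1.12  0.26  1.4 ] 0.0
-1 [ 0.19101071 -0.19444057] 0.18916761501496585
```

```bash
cat >> k.py <<'E'
P=(.3373,1,-.0022)
def ik(p1,R1,q0):
    r=lambda q:np.r_[(fk(q,P)[0]-p1)*5,(fk(q,P)[1].inv()*R1).as_rotvec()]
    t=least_squares(r,q0,bounds=([-2.9,-.82,.22,-1.22,.12,-3.08],[2.9,2.16,2.67,4.37,2.79,3.08]));return t.x,t.cost
E
python3 - <<'E'
from k import *
from bench import read_state
for d,tl,ro in((.13,.1,.08),(.13,.1,-.08),(.125,.08,.08),(.125,.08,-.08)):
    p1,R1=target(d,tl*ey+ro*ez);print(d,tl,ro,ik(p1,R1,[.1,.3,1.9,-.8,.6,0])[0].round(2))
p1,R1=target(.125,.09*ey);n=36;plan(p1,R1,n)
s=read_state();R=quat(s["tool_rot"]);p=np.array(s["position"]);q=s["qpos"]
w=(R.inv()*R1).as_rotvec()/n;M=sum((R*Ro.from_rotvec(i*w)).as_matrix() for i in range(n));sh=np.linalg.solve(M,p1-p)
for i in range(n):
    p=p+R.apply(sh);R=R*Ro.from_rotvec(w);q2,c=ik(p,R,q)
    if i%4==3:print(i,q2.round(2),"rate",np.max(abs(q2-q)*12).round(2),c.round(6),p.round(3))
    q=q2
E
```

```text
0.13 0.1 0.08 [ 0.26  0.38  1.93 -1.02  0.39  1.32]
0.13 0.1 -0.08 [ 0.14  0.34  1.99 -0.68  0.17  0.9 ]
0.125 0.08 0.08 [ 0.27  0.38  1.93 -1.08  0.39  1.38]
0.125 0.08 -0.08 [ 0.15  0.34  2.   -0.81  0.16  1.02]
t 6.8 p [ 0.4829 -0.0124  0.1953] q [-0.207  0.254  1.909  0.119  0.764 -0.785] F [ 0.5 -0.4 -1.8] open 0.0068 grip 58.8
dist [0.1215 0.1231 0.0184] row x 36 [0.111, 0.157, 0.046, -0.115, -0.058, 0.163]
3 [-0.17  0.25  1.94  0.13  0.68 -0.69] rate 0.3 0.0 [0.493 0.005 0.194]
7 [-0.12  0.26  1.96  0.13  0.6  -0.58] rate 0.34 0.0 [0.503 0.021 0.193]
11 [-0.08  0.26  1.98  0.11  0.52 -0.45] rate 0.41 0.0 [0.515 0.037 0.193]
15 [-0.03  0.27  1.99  0.06  0.44 -0.3 ] rate 0.5 0.0 [0.528 0.052 0.194]
19 [ 0.02  0.28  1.99 -0.03  0.37 -0.1 ] rate 0.65 0.0 [0.542 0.066 0.196]
23 [ 0.07  0.3   1.99 -0.19  0.31  0.15] rate 0.85 0.0 [0.557 0.079 0.199]
27 [ 0.12  0.32  1.99 -0.41  0.27  0.48] rate 1.06 0.0 [0.572 0.09  0.203]
31 [ 0.16  0.33  1.98 -0.69  0.26  0.86] rate 1.14 0.0 [0.588 0.101 0.208]
35 [ 0.21  0.35  1.96 -0.95  0.28  1.21] rate 0.99 0.0 [0.604 0.111 0.214]
```

>>> {"op": "drive_tool", "data": {
  "commands": [
    [0.11,0.16,0.05,-0.11,-0.06,0.16],
    [0.11,0.16,0.05,-0.11,-0.06,0.16],
    [0.11,0.16,0.05,-0.11,-0.06,0.16],
    [0.11,0.16,0.05,-0.11,-0.06,0.16],
    [0.11,0.16,0.05,-0.11,-0.06,0.16],
    [0.11,0.16,0.05,-0.11,-0.06,0.16],
    [0.11,0.16,0.05,-0.11,-0.06,0.16],
    [0.11,0.16,0.05,-0.11,-0.06,0.16],
    [0.11,0.16,0.05,-0.11,-0.06,0.16],
    [0.11,0.16,0.05,-0.11,-0.06,0.16],
    [0.11,0.16,0.05,-0.11,-0.06,0.16],
    [0.11,0.16,0.05,-0.11,-0.06,0.16]
  ]
}}

```text
time_s: 7.8
position: [0.518, 0.0367, 0.1932]
tool_rot: [0.149, 0.585, 0.788, 0.123]
force: [0.5, -0.2, -1.3]
opening: 0.0071
gripper_force: 58.8
```

>>> {"op": "drive_tool", "data": {
  "commands": [
    [0.11,0.16,0.05,-0.12,-0.06,0.16],
    [0.11,0.16,0.05,-0.12,-0.06,0.16],
    [0.11,0.16,0.05,-0.12,-0.06,0.16],
    [0.11,0.16,0.05,-0.12,-0.06,0.16],
    [0.11,0.16,0.05,-0.12,-0.06,0.16],
    [0.11,0.16,0.05,-0.12,-0.06,0.16],
    [0.11,0.16,0.05,-0.12,-0.06,0.16],
    [0.11,0.16,0.05,-0.12,-0.06,0.16],
    [0.11,0.16,0.05,-0.12,-0.06,0.16],
    [0.11,0.16,0.05,-0.12,-0.06,0.16],
    [0.11,0.16,0.05,-0.12,-0.06,0.16],
    [0,0,0,0,0,0]
  ]
}}

```text
time_s: 8.8
position: [0.557, 0.0757, 0.1972]
tool_rot: [0.204, 0.647, 0.715, 0.17]
force: [-1.0, -0.2, -2.0]
opening: 0.0068
gripper_force: 58.8
```

```bash
python3 -c "
from k import *
p1,R1=target(.125,.09*ey);plan(p1,R1,12)"
```

```text
t 8.8 p [0.557  0.0757 0.1972] q [ 0.06   0.301  1.986 -0.162  0.323  0.099] F [-1.  -0.2 -2. ] open 0.0068 grip 58.8
dist [0.0474 0.0349 0.0164] row x 12 [0.118, 0.162, 0.04, -0.122, -0.059, 0.183]
```

>>> {"op": "drive_tool", "data": {
  "commands": [
    [0.12,0.16,0.04,-0.12,-0.06,0.18],
    [0.12,0.16,0.04,-0.12,-0.06,0.18],
    [0.12,0.16,0.04,-0.12,-0.06,0.18],
    [0.12,0.16,0.04,-0.12,-0.06,0.18],
    [0.12,0.16,0.04,-0.12,-0.06,0.18],
    [0.12,0.16,0.04,-0.12,-0.06,0.18],
    [0.12,0.16,0.04,-0.12,-0.06,0.18],
    [0.12,0.16,0.04,-0.12,-0.06,0.18],
    [0.12,0.16,0.04,-0.12,-0.06,0.18],
    [0.12,0.16,0.04,-0.12,-0.06,0.18],
    [0.12,0.16,0.04,-0.12,-0.06,0.18],
    [0.12,0.16,0.04,-0.12,-0.06,0.18]
  ]
}}

```text
time_s: 9.8
position: [0.6038, 0.1106, 0.2132]
tool_rot: [0.258, 0.712, 0.615, 0.22]
force: [-0.6, -0.7, 0.1]
opening: 0.007
gripper_force: 58.8
```

>>> {"op": "drive_tool", "data": {
  "commands": [
    [0,0,0,0,0,0],
    [0,0,0,0,0,0],
    [0,0,0,0,0,0]
  ]
}}

```text
time_s: 10.05
position: [0.6034, 0.1103, 0.213]
tool_rot: [0.258, 0.711, 0.616, 0.22]
force: [0.2, 0.0, -1.7]
opening: 0.007
gripper_force: 58.8
```

```bash
python3 - <<'E'
from k import *
from bench import *
p1,R1=target(.125,.09*ey);plan(p1,R1,3)
s=read_state();R=quat(s["tool_rot"]).as_matrix();p=np.array(s["position"])
lab=p+R@np.array([-.051,.004,.006]);d=lab-L
print("label in lens",d@ex,d@ey,d@ez,"y-ang",np.arccos(abs(R[:,1]@ez)),"x-ang",np.arccos(abs(R[:,0]@ey)))
o=[]
for n,(y,x) in(("scene",(110,290)),("top",(100,250))):
    c=capture(n);np.savez(n+"5.npz",**c);im=c["pixels"].copy()
    im2=cv2.resize(im[y:y+120,x:x+100],(400,480),interpolation=2)
    for pt in(lab,L,p):
        u=(proj(c,pt)[0]-[x,y]+.5)*4;cv2.circle(im2,tuple(int(v) for v in u),4,(255,0,255),1)
    o.append(im2)
cv2.imwrite("pics/c5.png",np.hstack(o))
E
```

```text
t 10.05 p [0.6034 0.1103 0.213 ] q [ 0.206  0.354  1.952 -0.918  0.285  1.171] F [ 0.2  0.  -1.7] open 0.007 grip 58.8
dist [0.001  0.0003 0.0006] row x 3 [0.006, 0.015, 0.002, -0.012, 0.004, 0.02]
label in lens 0.0002574156064331645 -0.0004489365919412309 0.1258018280261496 y-ang 0.09387410219349467 x-ang 0.006285966602651757
```

View pics/c5.png

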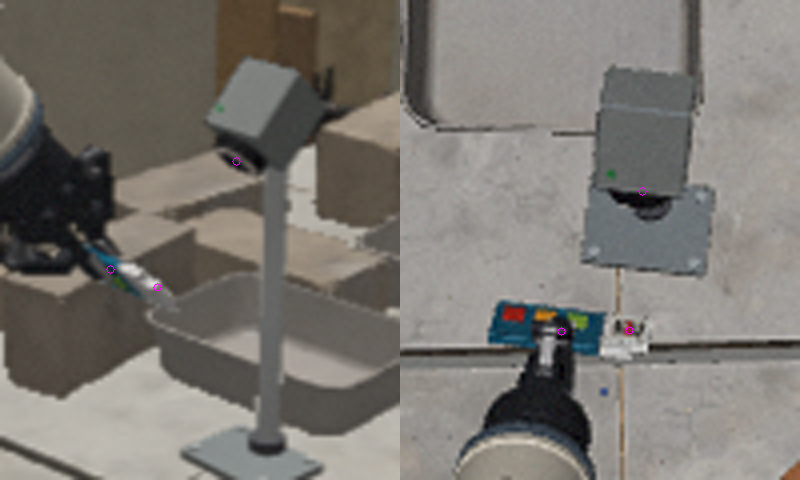

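The top view shows the label face up at (629,330), on the predicted point. The plate's long side is parallel to the reader base and the notched edge is on the robot side, uppermost. All tolerances have margin, so I'm handing it in.

```bash
python3 -c "
from bench import *
print(read_state()['qvel'].round(3));print(finish_job())"
```

```text
[-0.001 -0.001 -0.    -0.011  0.001  0.013]
the job is handed in; nothing more can be done
None
```

I handed the job in at about 10 s with the plate held still in the air: by my measurements the label is within 1 mm of the lens axis at 126 mm, the face is square to within 0.1 rad and the notched edge is uppermost; no verdict was returned.

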